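# Slide the filter cover into its seat on a sterilisation container

### The job

Close the filter opening of the sterilisation container: pick up the loose steel filter cover by its orange handle, set it flat on the open entry deck at the end of the lid without guide rails, and slide it gently along under the lips of the two rails until it drops flat into the square seat in the grey frame, then let go of it. The seat may be clamped anywhere along the rails, so feel for the drop and do not force or bang the cover on the container. Leave the bowl, the marker and the tweezers where they lie.

Things in the scene. Friction and masses are not known exactly. Their poses are not given: they have to be found in the camera images.
- cover: Loose square steel cover, 90 x 90 x 7 mm, about 0.25 kg, lying flat on the bench. Upright orange bar handle in its middle: 46 mm along its x, 16 mm thick along its y, from 7 to 42 mm above the underside; pinch it across the 16 mm. Origin: centre of the underside; z up through the handle. A half turn makes no difference.
- container: Container with blue lid, fixed on the bench, 150 mm (x) by 340 mm (y), wire handles to y = +-181 mm. Origin: centre of its underside, z up; y runs lengthwise from the open entry end to the closed end. Lid floor 69 mm high, perforated. A seated cover's underside is 69 mm above the origin. Over 60 N between cover and container, even as a peak, is too rough: touch down at 10 mm/s or less, slide with about 5 N.
- entry (a point): Middle of the bare metal entry deck, on its surface, 75 mm above the container's underside (container x = 0, y = -115 mm; axes as the container's). The deck runs from y = -170 to -60 mm, is 138 mm wide (x) and free above: set the cover down here.
- rails (a point): Middle of the rails' mouth (container x = 0, y = -60, z = 75 mm). Two rails run from here to an end wall at y = 157 mm; inner faces at x = +-47.5 mm, with lips inward to +-40 mm, undersides 87 and tops 90 mm high. The cover enters only by sliding in +y, handle up between the lips. Short flares at y = -76 to -57 mm widen outward toward the entry.
- range_mid (a point): Middle of the range in which the seat may be, NOT the seat (container x = 0, y = 50, z = 69 mm). A grey frame between the rails, top 74.7 mm high, running on under the entry deck, has a 95 x 95 mm window down to the lid floor: the seat, 5.7 mm deep. Its centre lies at x = 0 and anywhere from y = 20 to 80 mm (container axes), not reported. Behind it: a 27 mm bar of the frame.
- bowl: Steel bowl, 116 mm across, 53 mm high, standing on the bench; bystander. Origin: centre of its underside.
- marker: Blue pen, 133 mm long along its y, 11 mm thick, lying on the bench; bystander. Origin: its middle, underside.
- tweezers: Steel tweezers, 135 mm long along their y, 14 mm wide, lying on the bench; bystander. Origin: their middle, underside.
There are look-alikes about, which are no part of the job. Leave any blue or pink look-alike of the cover alone.

How it is judged:
On the way, in this order (a step that is already met when the one before it is completed fails the run):
1. the cover rests flat on the entry deck, touching it, before it goes under the rails (y of cover in the frame of container between -0.16 and -0.075 m and x of cover in the frame of container between -0.03 and 0.03 m and z of cover in the frame of container between 0.0725 and 0.0775 m and angle between cover's own z axis and vertical below 0.06 rad and contact force between cover and container above 0.3 N), for 0.2 s.
2. the cover has slid along under the lips and dropped flat into the seat (x of cover in the frame of container between -0.006 and 0.006 m and y of cover in the frame of container between 0.012 and 0.088 m and z of cover in the frame of container between 0.066 and 0.0715 m and angle between cover's own z axis and vertical below 0.06 rad), for 0.2 s.
At the end, for the whole second after the job is handed in: The cover lies at rest and released in the seat: its underside less than 71.5 mm above the container's underside (69 mm when home), within 6 mm of the rails' middle line, between 12 and 88 mm along the container's y, tilted less than 0.06 rad (all of step 2 and linear speed of cover below 0.01 m/s and contact force between the fingers and cover below 0.1 N); the robot touches nothing.
It fails at once if the cover is pressed or driven against the container with more than 60 N (contact force between cover and container above 60 N).
It fails at once if the robot presses on the container itself with more than 60 N (contact force between any of the fingers, the arm and container above 60 N).
It fails at once if the bowl is moved more than 20 mm (distance of bowl from where it was at the start of the episode above 0.02 m).
It fails at once if the marker is moved more than 20 mm (distance of marker from where it was at the start of the episode above 0.02 m).
It fails at once if the tweezers is moved more than 20 mm (distance of tweezers from where it was at the start of the episode above 0.02 m).
It also fails if it takes over 64 s, if anything falls off the work surface, if the arm or the gripper's body presses on something with over 40 N, if the wrist force passes 120 N, or if a joint passes its speed limit or range.

### The arm

A 6-joint arm with a two-finger parallel gripper is mounted at the origin on a cart in front of the work surface, level with it; the furniture and walls round the work are solid. World frame = base frame: x ahead of the robot, y to its left, z up, the work surface at z = 0. Lengths are in m, angles in rad, forces in N, time in s.
With the tool pointing down it reaches from about 0.3 to 0.85 m from the base axis. Payload 5.4 kg.
Tool frame: the origin (TCP) lies midway between the tips of the shut fingers; the grasp point (between the pads) lies 19 mm behind it (tcp_to_grasp is the distance from the TCP to the grasp point, in m); x points along the fingers, y is the direction in which the jaws open and shut, and the axes are right-handed (so a half turn about x gives the same grasp; the last joint's range is limited). The gripper opens to 85 mm and grips with 20 to 120 N. Pads are 22 mm wide; open, the fingers measure 114 mm over their backs; the gripper's body (76 mm by 85 mm) begins 54 mm behind the grasp point. The pads swing forward as they close: fully open they stand 13 mm farther back than shut.
Start: joints at [-1.354, 0.158, 1.597, -0, 1.386, -0.21], TCP at [0.238, -0.523, 0.195] pointing down, gripper open.
Joint ranges: [-2.91, 2.91], [-0.94, 2.29], [0.18, 2.7], [-1.29, 4.43], [0.17, 2.64], [-3, 3]. Speed limits (rad/s): [2.57, 2.57, 3.14, 3.14, 3.14, 3.14].

### API

Orientations are given as a 3x3 rotation matrix whose columns are the frame's x, y, z axes.
In Python, from cell import * gives the robot as it stands.
- The arm moves only by the shell command python3 -m handwheel 'ROWS' [FORCE]. ROWS is JSON, a list of rows, each a list of 7 numbers: the turn, a rotation vector about the tool's x, y, z in rad, then the shift along the tool's x, y, z in mm, then the opening, from -1 (shut) to 1 (fully open), so that 0 is half open. A call has 1 to 20 rows; each row shifts and turns the commanded pose from where the row before left it, along the tool's axes as they then stand; what a row does not reach is not made up. A row lasts 1/10 s, in which the tool goes at most 50 mm and 8.59 degrees, less where a joint would pass 70% of its speed; a pose out of reach is approached as far as the arm can. A call is refused whole if a number of a shift passes 50 or a number of a turn 0.15, either way. A call with a gripper value outside its range is refused whole. The fingers move at their own pace and stop on an object; FORCE is the grip in N (left out, the last holds). Time passes only in rows, so rows that do not move let the fingers close. It gives the time, the measured TCP pose, the force and the opening at its end, in the units of the state.
- get_state(): the state, without advancing time (a new reading comes with each control period).
- get_image(name): name is "scene" or "top"; returns the picture (400x640x3 uint8, red, green, blue); there is no depth.
- get_calibration(name): a dict with "fx", "fy", "cx", "cy" (pixels), "D" ([k1, k2, p1, p2, k3] as OpenCV has them; the pictures are not rectified), "R" (3x3) and "t" (3): a world point X has camera coordinates R X + t. Camera axes: x right, y down, z forward; pixel columns grow to the right and rows downward; lengths in m; the calibration is good to about 2 mm. A picture is of the moment at which its call begins. get_calibration takes no time and is no camera call.
- finish_job(): hands the job in, once; it reports no verdict.
The state is a dict: "t": time; "q": joint angles; "dq": joint speeds; "joint_efforts": joint torques, N m; "tcp_pos": TCP position; "ee_rot": TCP orientation; "ft_force": force on the tool from outside, world axes, zero at the start; "moment": the same for the moment, N m; "finger_gap": finger opening in m.
Only numpy, scipy, OpenCV 4.12 (cv2) and the standard library are available. Lean on these libraries where they do the work, as an engineer would, in place of code of your own. Each camera call takes 0.05 s, during which the arm holds its last target. There are 200 camera calls.

## Working session

There is one attempt and no reset: what is moved stays moved. The work goes in short steps, Python scripts to look and compute and a shell command to move; the robot and the scene stay as the last step left them, time stands still between calls to the robot, and variables do not carry over. Pictures are saved under pics/ and viewed, about 8 in all and at most 12, crops included, and the job is handed in when it is done.

```bash
mkdir -p pics; python3 - <<'E'
from cell import *
import cv2,numpy as np
for n in("top","scene"):
    im=get_image(n); cv2.imwrite(f"pics/{n}0.png",im[:,:,::-1])
    c=get_calibration(n); print(n,{k:np.round(v,4).tolist() for k,v in c.items()})
s=get_state(); print(s)
E
```

```text
top {'fx': 504.9153, 'fy': 504.9153, 'cx': 319.5891, 'cy': 206.1504, 'D': [-0.1016, 0.0, 0.0, 0.0, 0.0], 'R': [[0.0926, -0.9957, 0.0009], [-0.9734, -0.0907, -0.2102], [0.2094, 0.0186, -0.9777]], 't': [-0.1085, 0.557, 1.1067]}
scene {'fx': 456.2685, 'fy': 456.2685, 'cx': 320.7862, 'cy': 194.6533, 'D': [-0.0269, 0.0, 0.0, 0.0, 0.0], 'R': [[0.3264, -0.945, 0.0224], [-0.5464, -0.2079, -0.8113], [0.7713, 0.2526, -0.5842]], 't': [-0.2214, 0.3617, 0.9666]}
{'t': 0.1, 'q': array([-1.35411620e+00,  1.59002172e-01,  1.59811895e+00, -2.87994419e-05,
        1.38623530e+00, -2.10073192e-01]), 'dq': array([-0.001361  , -0.00141316, -0.00449316,  0.0007202 ,  0.00058973,
        0.00091512]), 'joint_efforts': array([-9.83350365e-04, -3.96990108e+01, -3.32338500e+01, -2.39508872e-04,
        4.21590521e-03,  2.58194899e-05]), 'tcp_pos': array([ 0.23785163, -0.52281626,  0.19390003]), 'ee_rot': array([[-4.06839140e-04,  4.13921967e-01, -9.10312276e-01],
       [ 1.71644246e-03, -9.10310721e-01, -4.13922027e-01],
       [-9.99998444e-01, -1.73089833e-03, -3.40123210e-04]]), 'ft_force': array([-0.0098365 ,  0.8483395 ,  0.22927616]), 'moment': array([0.02524967, 0.06585742, 0.00634785]), 'finger_gap': 0.0849525761980087}
```

View pics/top0.png

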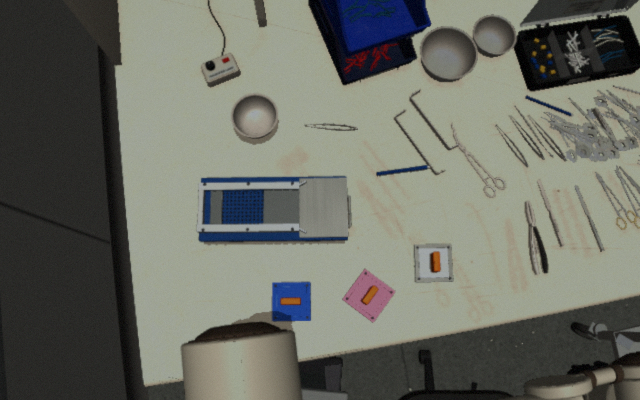

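View pics/scene0.png

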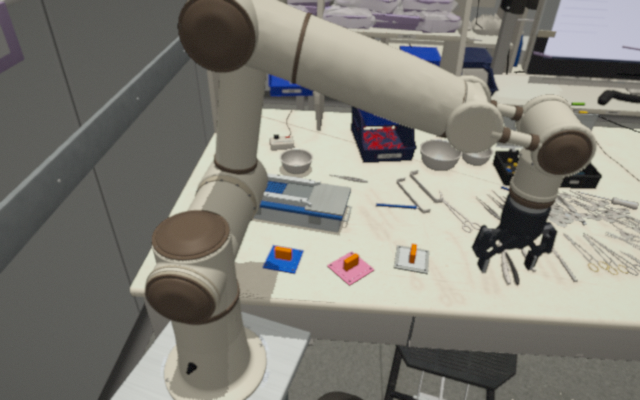

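The top view shows three covers: blue (291,301), pink (369,295) and bare steel (434,263). The steel one fits the description. The container lies at (275,209), with its bare entry deck at the right end (325,207) and its blue perforated window around (243,207). I'll take enlarged crops to confirm the cover and measure it.

```bash
cat > h.py <<'E'
from cell import *
import cv2,numpy as np
def cast(n,px,z):
    c=get_calibration(n);K=np.array([[c['fx'],0,c['cx']],[0,c['fy'],c['cy']],[0,0,1]])
    p=cv2.undistortPoints(np.array(px,float).reshape(-1,1,2),K,np.array(c['D'],float)).reshape(-1,2)
    R=np.array(c['R']);t=np.array(c['t']);o=-R.T@t
    d=np.c_[p,np.ones(len(p))]@R
    return o+d*((z-o[2])/d[:,2])[:,None]
def proj(n,X):
    c=get_calibration(n);K=np.array([[c['fx'],0,c['cx']],[0,c['fy'],c['cy']],[0,0,1]])
    return cv2.projectPoints(np.array(X,float).reshape(-1,1,3),cv2.Rodrigues(np.array(c['R']))[0],np.array(c['t'],float),K,np.array(c['D'],float))[0].reshape(-1,2)
def rect(mask):
    cs,_=cv2.findContours(mask,cv2.RETR_EXTERNAL,cv2.CHAIN_APPROX_NONE)
    return max(cs,key=cv2.contourArea)
E
python3 - <<'E'
from h import *
im=cv2.imread('pics/top0.png')
a=cv2.resize(im[165:255,190:360],None,fx=4,fy=4,interpolation=cv2.INTER_CUBIC)
b=cv2.resize(im[230:300,400:470],None,fx=4,fy=4,interpolation=cv2.INTER_CUBIC)
o=np.zeros((360+280,680,3),np.uint8);o=np.zeros((600,680,3),np.uint8);o[:360]=a;o[360:,:280]=b[:240];cv2.imwrite('pics/c1.png',o)
hsv=cv2.cvtColor(im,cv2.COLOR_BGR2HSV)
m=cv2.inRange(hsv,(5,130,120),(22,255,255));m[:,:405]=0;m[:,465:]=0;m[:230]=0;m[300:]=0
r=rect(m);P=cast('top',r.reshape(-1,2),0.042);print('handle px',cv2.minAreaRect(r),'world',cv2.minAreaRect((P[:,:2]*1000).astype(np.float32)))
# blue container
m=cv2.inRange(hsv,(95,120,40),(130,255,255));m[:170]=0;m[250:]=0;m[:,:190]=0;m[:,360:]=0
r=rect(m);print('blue',cv2.minAreaRect(r), cv2.boxPoints(cv2.minAreaRect(r)))
E
```

```text
handle px ((436.0, 261.0), (18.0, 6.0), 90.0) world ((464.5726318359375, -335.974609375), (41.60810852050781, 14.114360809326172), 4.968182563781738)
blue ((242.5, 206.5), (33.0, 41.0), 90.0) [[222. 190.]
 [263. 190.]
 [263. 223.]
 [222. 223.]]
```

View pics/c1.png

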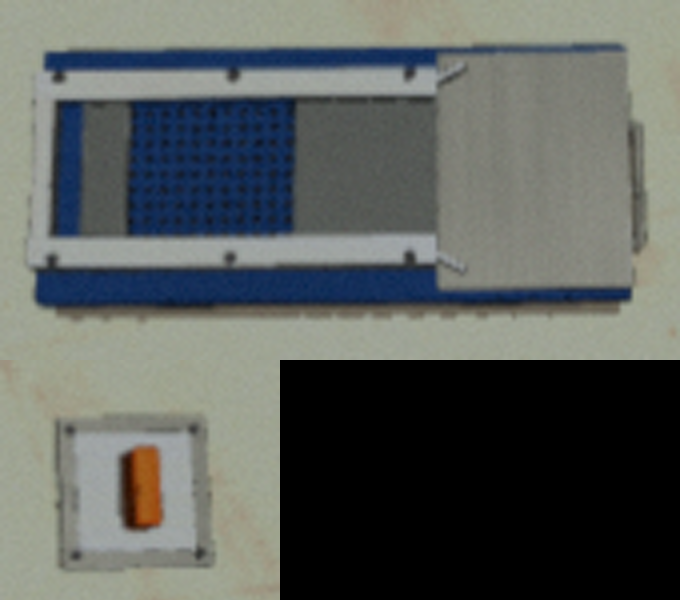

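The crop confirms the bare steel cover with its orange handle (about 435,261), handle running along image-vertical. In the container crop, the deck spans x 437–630, the seat window x 128–294, and the lips' inner edges are at y 100 and 236. I'll convert these to world positions.

```bash
python3 - <<'E'
from h import *
np.set_printoptions(precision=1,suppress=True)
f=lambda L,ox,oy:[((x+.5)/4-.5+ox,(y+.5)/4-.5+oy) for x,y in L]
cov=cast('top',f([(57,57),(206,55),(213,206),(63,210)],400,230),.007)*1000
print('cover',cov,cov.mean(0)); e=cov[0]-cov[3]; print('ang',np.degrees(np.arctan2(e[1],e[0])),[np.linalg.norm(cov[i]-cov[i-1]) for i in range(4)])
d=cast('top',f([(437,52),(627,48),(632,288),(437,288)],190,165),.075)*1000; print('deck',d,d.mean(0))
l=cast('top',f([(60,100),(435,97),(435,236),(60,236)],190,165),.090)*1000; print('lips',l,'mid',(l[0]+l[3])/2,(l[1]+l[2])/2)
b=cast('top',f([(45,68),(437,68),(437,268),(45,268)],190,165),.090)*1000; print('rail outer mid',(b[0]+b[3])/2,(b[1]+b[2])/2)
w=cast('top',f([(294,168),(128,168)],190,165),.0747)*1000; print('win',w)
E
```

```text
cover [[ 505.  -288.1    7. ]
 [ 514.3 -377.7    7. ]
 [ 424.7 -385.8    7. ]
 [ 414.7 -296.8    7. ]] [ 464.7 -337.1    7. ]
ang 5.547005175929527 [np.float64(90.78729366293072), np.float64(90.0713931578416), np.float64(89.9666562965773), np.float64(89.4890918190835)]
deck [[ 623.9   -3.    75. ]
 [ 636.4 -111.8   75. ]
 [ 497.3 -126.    75. ]
 [ 487.2  -16.8   75. ]] [561.2 -64.4  75. ]
lips [[572.1 206.9  90. ]
 [593.5  -5.5  90. ]
 [514.  -13.6  90. ]
 [494.3 195.9  90. ]] mid [533.2 201.4  90. ] [553.7  -9.6  90. ]
rail outer mid [532.7 210.   90. ] [553.3 -10.7  90. ]
win [[548.3  71.3  74.7]
 [539.5 166.1  74.7]]
```

```bash
python3 -m handwheel '[[0,0,0,4,-7.6,-28.4,1],[0,0,0,4,-7.6,-28.4,1],[0,0,0,4,-7.6,-28.4,1],[0,0,0,4,-7.6,-28.4,1],[0,0,0,4,-7.6,-28.4,1],[0,0,0,4,-7.6,-28.4,1],[0,0,0,4,-7.6,-28.4,1],[0,0,0,4,-7.6,-28.4,1],[0,0,0,4,-7.6,-28.4,1],[0,0,0,4,-7.6,-28.4,1],[0.11,0,0,0,0,0,1],[0.11,0,0,0,0,0,1],[0.11,0,0,0,0,0,1],[0,0,0,0,0,0,1],[0,0,0,0,0,0,1]]' 30; python3 -c "
from cell import *;s=get_state();print(s['ee_rot'].round(4),s['q'].round(2))"
```

```text
t: 1.6
tcp_pos: [0.4649, -0.3365, 0.1545]
ee_rot: [[-0.0, 0.099, -0.995], [0.001, -0.995, -0.099], [-1.0, -0.001, 0.0]]
ft_force: [-0.4, -0.4, -0.6]
finger_gap: 0.0852
[[-4.000e-04  9.910e-02 -9.951e-01]
 [ 5.000e-04 -9.951e-01 -9.910e-02]
 [-1.000e+00 -6.000e-04  4.000e-04]] [-0.84  0.19  1.64  0.    1.31  0.63]
```

```bash
python3 -m handwheel '[[0,0,0,22,0,0,1],[0,0,0,22,0,0,1],[0,0,0,22,0,0,1],[0,0,0,22,0,0,1],[0,0,0,22,0,0,1],[0,0,0,10,0,0,1],[0,0,0,10,0,0,1],[0,0,0,5,0,0,1],[0,0,0,5,0,0,1],[0,0,0,0,0,0,1],[0,0,0,0,0,0,1]]' 40; python3 - <<'E'
from h import *
cv2.imwrite('pics/g.png',cv2.resize(get_image('scene')[200:300,360:480][:,:,::-1],None,fx=5,fy=5))
E
```

```text
t: 2.7
tcp_pos: [0.4654, -0.337, 0.0154]
ee_rot: [[0.001, 0.097, -0.995], [-0.001, -0.995, -0.097], [-1.0, 0.001, -0.001]]
ft_force: [0.1, 0.7, 0.5]
finger_gap: 0.0856
```

View pics/g.png

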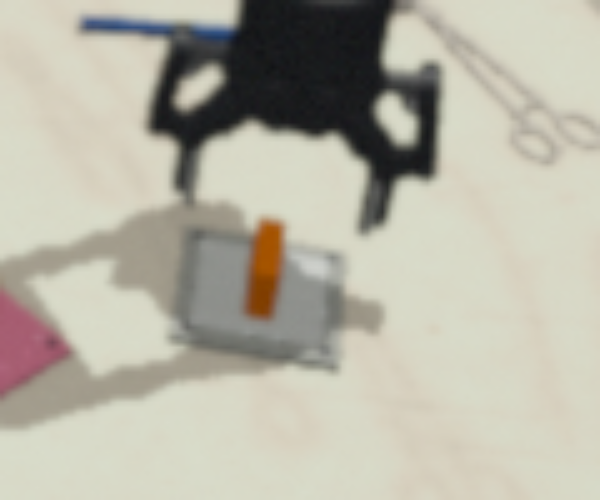

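```bash
python3 - <<'E'
from h import *
print(get_state()['tcp_pos'],get_state()['t'])
print(proj('scene',[[.465,-.337,.0154],[.465,-.337,.042],[.465,-.337,.06],[.465,-.337,.1],[.461,-.294,.028],[.469,-.38,.028]]))
im=get_image('top');cv2.imwrite('pics/t2.png',cv2.resize(im[180:360,300:500][:,:,::-1],None,fx=3,fy=3))
s=cast('scene',[(414,256)],.035);print(s, cast('scene',[(414,256)],.0))
E
```

```text
[ 0.46548393 -0.33710934  0.01549879] 2.75
[[412.98694226 255.78240148]
 [414.39572847 248.48052165]
 [415.36898189 243.43151366]
 [417.59159859 231.8871648 ]
 [397.58039349 249.50543111]
 [429.9042379  255.21824292]]
[[ 0.44335435 -0.34062406  0.035     ]] [[ 4.82197602e-01 -3.39038393e-01 -1.11022302e-16]]
```

View pics/t2.png

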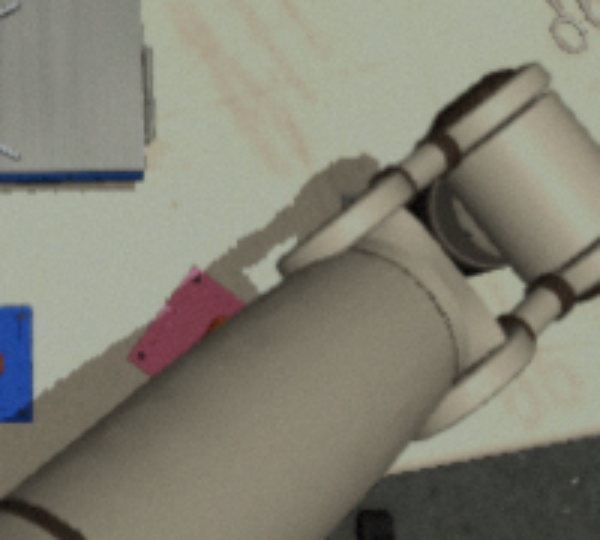

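```bash
python3 - <<'E'
from h import *
c=(.465,-.337);a=np.radians(5.6);ux=np.array([np.cos(a),np.sin(a)]);
for lx,z in((.023,.042),(-.023,.042),(-.023,.007)): print('handle',lx,z,(proj('scene',[[*(c+ux*lx),z]])-[360,200])*5)
uy=np.array([-ux[1],ux[0]])
for sx,sy in((1,1),(1,-1),(-1,-1),(-1,1)): print('cov',(proj('scene',[[*(c+ux*.045*sx+uy*.045*sy),.007]])-[360,200])*5)
for h in(.015,.03,.045,.06): print('tips',h,((proj('scene',[[*(c+uy*.045),h],[*(c-uy*.045),h]])-[360,200])*5).tolist())
s=get_state();print(s['q'],s['finger_gap'])
E
```

```text
handle 0.023 0.042 [[274.97201991 214.48972371]]
handle -0.023 0.042 [[268.89053421 271.15904613]]
handle -0.023 0.007 [[259.56583068 319.22667986]]
cov [[188.07706762 222.09864955]]
cov [[350.21988729 249.91301222]]
cov [[342.72009282 363.25258552]]
cov [[171.1567834  332.42681811]]
tips 0.015 [[181.6211665602691, 264.9091674929854], [349.0060240779664, 294.1504596155801]]
tips 0.03 [[184.95022929705556, 244.46352212441326], [353.589610973726, 273.66877239916096]]
tips 0.045 [[188.3256105385462, 223.72149391746674], [358.2375869449709, 252.8864198637757]]
tips 0.06 [[191.74823550234606, 202.676884019548], [362.95124964087336, 231.79703456439213]]
[-8.36942622e-01  3.61377917e-01  1.73432477e+00  1.84701442e-05
  1.04460993e+00  6.36945392e-01] 0.08575759469889685
```

```bash
python3 - <<'E'
from h import *
y=np.array([.414,-.910,0]);p=np.array([.2379,-.5228,.1939])
for n in('scene','top'):
  for h in(0,.013,.05): print(n,h,proj(n,[p+[0,0,h]+y*.045,p+[0,0,h]-y*.045]).tolist())
a=cv2.imread('pics/scene0.png')[190:310,450:580];b=cv2.imread('pics/top0.png')[300:400,400:640]
o=np.zeros((480+220,780,3),np.uint8)
A=cv2.resize(a,None,fx=3,fy=3);B=cv2.resize(b,None,fx=2,fy=2)
o=np.zeros((580,560,3),np.uint8);o[:360,:390]=A;o[380:580,:480]=B;cv2.imwrite('pics/g0.png',o)
E
```

```text
scene 0 [[520.0518110903282, 285.1777052819569], [477.0610713218116, 287.8454807504024]]
scene 0.013 [[521.8793187197346, 280.63502452384154], [478.5454888968178, 283.2774450049934]]
scene 0.05 [[527.2460513721694, 267.27333920496756], [482.90710619206675, 269.8351713940681]]
top 0 [[561.1616416734655, 367.13471933750077], [520.5599099807279, 383.9370331128228]]
top 0.013 [[564.2086614839236, 367.75941499380394], [523.1498706203553, 384.8032367141879]]
top 0.05 [[573.2993974603445, 369.6156780052378], [530.8894044775999, 387.3863053538826]]
```

View pics/g0.png

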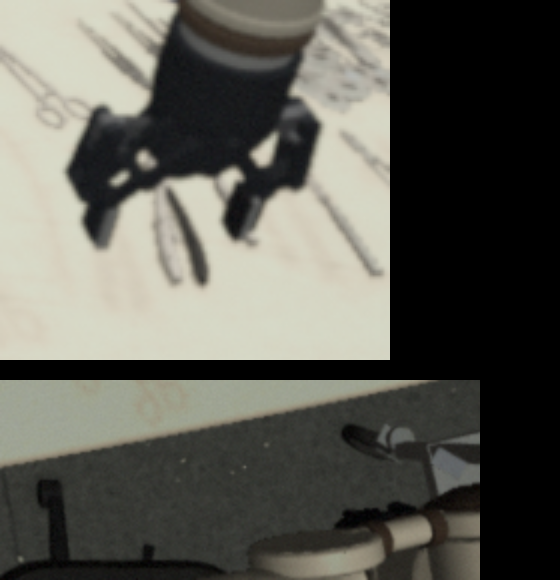

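```bash
python3 -m handwheel '[[0,0,0,0,0,0,-1],[0,0,0,0,0,0,-1],[0,0,0,0,0,0,-1],[0,0,0,0,0,0,-1],[0,0,0,0,0,0,-1],[0,0,0,0,0,0,-1],[0,0,0,0,0,0,-1],[0,0,0,0,0,0,-1],[0,0,0,0,0,0,-1],[0,0,0,0,0,0,-1]]' 40; python3 - <<'E'
from h import *
cv2.imwrite('pics/g3.png',cv2.resize(get_image('scene')[200:300,360:480][:,:,::-1],None,fx=5,fy=5))
E
```

```text
t: 3.8
tcp_pos: [0.4651, -0.3367, 0.0148]
ee_rot: [[0.0, 0.097, -0.995], [0.0, -0.995, -0.097], [-1.0, -0.0, -0.0]]
ft_force: [0.2, -1.4, 0.7]
finger_gap: -0.0001
```

View pics/g3.png

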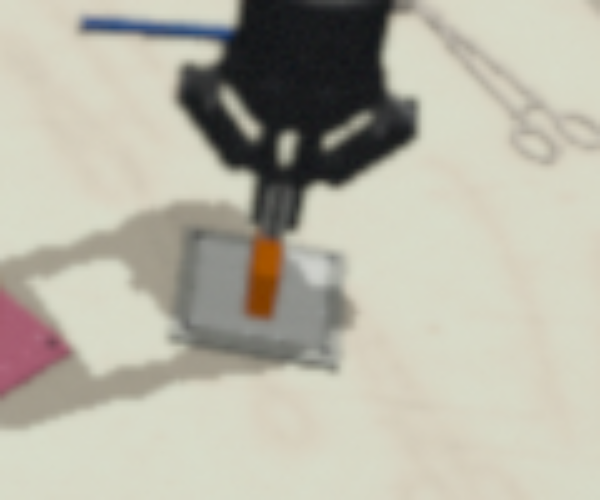

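With the fingers shut, their tips sit over the handle top at about crop (277,235), and they occlude the handle's far end. So the fingertips really are about 33 mm higher than the reported TCP z. I'll open, go down about 33 mm watching the force, and close.

```bash
python3 -m handwheel '[[0,0,0,0,0,0,1],[0,0,0,0,0,0,1],[0,0,0,0,0,0,1],[0,0,0,0,0,0,1],[0,0,0,0,0,0,1],[0,0,0,0,0,0,1],[0,0,0,0,0,0,1],[0,0,0,0,0,0,1],[0,0,0,4,0,0,1],[0,0,0,4,0,0,1],[0,0,0,4,0,0,1],[0,0,0,4,0,0,1],[0,0,0,3,0,0,1],[0,0,0,3,0,0,1],[0,0,0,3,0,0,1],[0,0,0,3,0,0,1],[0,0,0,0,0,0,1]]' 40; python3 -m handwheel '[[0,0,0,0,0,0,-1],[0,0,0,0,0,0,-1],[0,0,0,0,0,0,-1],[0,0,0,0,0,0,-1],[0,0,0,0,0,0,-1],[0,0,0,0,0,0,-1],[0,0,0,0,0,0,-1],[0,0,0,0,0,0,-1],[0,0,0,0,0,0,-1]]' 40
```

```text
t: 5.55
tcp_pos: [0.4648, -0.3364, -0.0137]
ee_rot: [[-0.001, 0.097, -0.995], [0.001, -0.995, -0.097], [-1.0, -0.001, 0.001]]
ft_force: [0.2, -0.0, 0.4]
finger_gap: 0.0854
t: 6.45
tcp_pos: [0.4653, -0.337, -0.0129]
ee_rot: [[0.0, 0.097, -0.995], [-0.001, -0.995, -0.097], [-1.0, 0.001, -0.0]]
ft_force: [-0.1, -0.9, 1.3]
finger_gap: 0.0155
```

Gripped, with a gap of 15.5 mm, but a bit high on the handle. I'll regrip 5 mm lower and then lift.

```bash
python3 -m handwheel '[[0,0,0,0,0,0,0],[0,0,0,0,0,0,0],[0,0,0,0,0,0,0],[0,0,0,0,0,0,0],[0,0,0,0,0,0,0],[0,0,0,2,0,0,0],[0,0,0,2,0,0,0],[0,0,0,2,0,0,0],[0,0,0,0,0,0,0]]' 40; python3 -m handwheel '[[0,0,0,0,0,0,-1],[0,0,0,0,0,0,-1],[0,0,0,0,0,0,-1],[0,0,0,0,0,0,-1],[0,0,0,0,0,0,-1],[0,0,0,0,0,0,-1],[0,0,0,0,0,0,-1]]' 40;  python3 -m handwheel '[[0,0,0,-5,0,0,-1],[0,0,0,-15,0,0,-1],[0,0,0,-20,0,0,-1],[0,0,0,-20,0,0,-1],[0,0,0,-20,0,0,-1],[0,0,0,-20,0,0,-1],[0,0,0,-20,0,0,-1],[0,0,0,-10,0,0,-1],[0,0,0,0,0,0,-1],[0,0,0,0,0,0,-1],[0,0,0,0,0,0,-1]]' 40
```

```text
t: 7.35
tcp_pos: [0.4648, -0.3364, -0.0197]
ee_rot: [[-0.001, 0.097, -0.995], [0.001, -0.995, -0.097], [-1.0, -0.001, 0.001]]
ft_force: [0.4, 0.1, -0.8]
finger_gap: 0.0426
t: 8.05
tcp_pos: [0.4652, -0.3369, -0.019]
ee_rot: [[0.0, 0.097, -0.995], [-0.0, -0.995, -0.097], [-1.0, 0.0, -0.0]]
ft_force: [0.5, -1.1, 0.1]
finger_gap: 0.0157
t: 9.15
tcp_pos: [0.4643, -0.3358, 0.1093]
ee_rot: [[-0.002, 0.097, -0.995], [0.002, -0.995, -0.097], [-1.0, -0.002, 0.002]]
ft_force: [0.1, -0.3, -3.9]
finger_gap: 0.0151
```

```bash
python3 -m handwheel '[[0,0,0,0,-10.7,-5.5,-1],[0,0,0,0,-20,-10,-1],[0,0,0,0,-25,-11,-1],[0,0,0,0,-25,-11,-1],[0,0,0,0,-25,-11,-1],[0,0,0,0,-25,-11,-1],[0,0,0,0,-25,-11,-1],[0,0,0,0,-25,-11,-1],[0,0,0,0,-25,-11,-1],[0,0,0,0,-25,-11,-1],[0,0,0,0,-20,-11,-1],[0,0,0,0,-10,-6,-1],[0,0,0,0,0,0,-1],[0,0,0,0,0,0,-1],[0,0,0,0,0,0,-1]]' 40; python3 - <<'E'
from h import *
cv2.imwrite('pics/e1.png',cv2.resize(get_image('scene')[120:260,230:400][:,:,::-1],None,fx=4,fy=4))
print(get_state()['tcp_pos'])
E
```

```text
t: 10.65
tcp_pos: [0.5594, -0.0665, 0.1106]
ee_rot: [[-0.0, 0.096, -0.995], [-0.0, -0.995, -0.096], [-1.0, 0.0, 0.0]]
ft_force: [0.6, 0.5, -3.4]
finger_gap: 0.0154
[ 0.559502   -0.06653565  0.11072452]
```

View pics/e1.png

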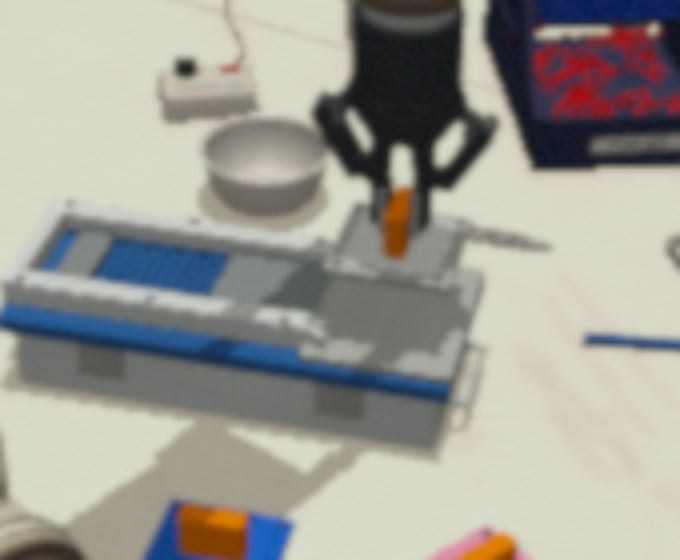

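The cover hangs level over the deck (crop ~(400,240)). I'll lower it, with the last few millimetres slow.

```bash
python3 -m handwheel '[[0,0,0,8,0,0,-1],[0,0,0,10,0,0,-1],[0,0,0,10,0,0,-1],[0,0,0,10,0,0,-1],[0,0,0,6,0,0,-1],[0,0,0,3,0,0,-1],[0,0,0,1,0,0,-1],[0,0,0,0,0,0,-1],[0,0,0,0,0,0,-1]]' 40;python3 -m handwheel '[[0,0,0,0.8,0,0,-1],[0,0,0,0.8,0,0,-1],[0,0,0,0.8,0,0,-1],[0,0,0,0.8,0,0,-1],[0,0,0,0.8,0,0,-1],[0,0,0,0,0,0,-1]]' 40;python3 -m handwheel '[[0,0,0,0.7,0,0,-1],[0,0,0,0.7,0,0,-1],[0,0,0,0,0,0,-1]]' 40
```

```text
t: 11.6
tcp_pos: [0.5602, -0.0657, 0.0633]
ee_rot: [[0.001, 0.097, -0.995], [-0.0, -0.995, -0.097], [-1.0, 0.0, -0.001]]
ft_force: [-0.1, -0.0, -3.2]
finger_gap: 0.015
t: 12.2
tcp_pos: [0.5597, -0.0655, 0.0586]
ee_rot: [[-0.0, 0.097, -0.995], [0.0, -0.995, -0.097], [-1.0, -0.0, 0.0]]
ft_force: [-0.2, 0.0, -2.6]
finger_gap: 0.0152
t: 12.5
tcp_pos: [0.5597, -0.0655, 0.0573]
ee_rot: [[-0.0, 0.097, -0.995], [0.0, -0.995, -0.097], [-1.0, -0.0, 0.0]]
ft_force: [0.5, 0.2, -2.7]
finger_gap: 0.015
```

```bash
for i in 1 2 3 4; do :; done; python3 -m handwheel '[[0,0,0,0.5,0,0,-1],[0,0,0,0.5,0,0,-1],[0,0,0,0,0,0,-1]]' 40;python3 -m handwheel '[[0,0,0,0.5,0,0,-1],[0,0,0,0,0,0,-1]]' 40;python3 -m handwheel '[[0,0,0,0.4,0,0,-1],[0,0,0,0,0,0,-1]]' 40
```

```text
t: 12.8
tcp_pos: [0.5598, -0.0655, 0.0563]
ee_rot: [[-0.0, 0.097, -0.995], [0.0, -0.995, -0.097], [-1.0, -0.0, 0.0]]
ft_force: [0.1, -0.1, -3.1]
finger_gap: 0.0155
t: 13.0
tcp_pos: [0.5599, -0.0655, 0.056]
ee_rot: [[0.0, 0.097, -0.995], [-0.0, -0.995, -0.097], [-1.0, 0.0, -0.0]]
ft_force: [0.5, 0.4, -3.2]
finger_gap: 0.0151
t: 13.2
tcp_pos: [0.5599, -0.0656, 0.056]
ee_rot: [[0.0, 0.097, -0.995], [-0.0, -0.995, -0.097], [-1.0, 0.0, -0.0]]
ft_force: [-1.6, 0.3, 1.5]
finger_gap: 0.0155
```

Touchdown at about 4.7 N. I'll hold briefly, then slide gently.

```bash
python3 -m handwheel '[[0,0,0,0,0,0,-1],[0,0,0,0,0,0,-1],[0,0,0,0,0,0,-1],[0,0,0,0,-1.5,0,-1],[0,0,0,0,-1.5,0,-1],[0,0,0,0,-1.5,0,-1],[0,0,0,0,-1.5,0,-1]]' 40;python3 -m handwheel '[[0,0,0,0,-1.5,0,-1],[0,0,0,0,-1.5,0,-1],[0,0,0,0,-1.5,0,-1],[0,0,0,0,-1.5,0,-1]]' 40;python3 -m handwheel '[[0,0,0,0,-1.5,0,-1],[0,0,0,0,-1.5,0,-1],[0,0,0,0,-1.5,0,-1],[0,0,0,0,-1.5,0,-1]]' 40
```

```text
t: 13.9
tcp_pos: [0.56, -0.06, 0.056]
ee_rot: [[0.002, 0.097, -0.995], [-0.001, -0.995, -0.097], [-1.0, 0.001, -0.002]]
ft_force: [0.3, -3.2, 3.3]
finger_gap: 0.015
t: 14.3
tcp_pos: [0.5591, -0.0539, 0.0559]
ee_rot: [[0.001, 0.097, -0.995], [-0.001, -0.995, -0.097], [-1.0, 0.001, -0.001]]
ft_force: [1.9, -4.1, 4.7]
finger_gap: 0.0151
t: 14.7
tcp_pos: [0.5585, -0.0479, 0.0559]
ee_rot: [[0.001, 0.097, -0.995], [-0.001, -0.995, -0.097], [-1.0, 0.001, -0.001]]
ft_force: [0.5, -5.3, 5.5]
finger_gap: 0.0158
```

```bash
python3 -m handwheel '[[0,0,0,-0.3,-1.5,0,-1],[0,0,0,0,-1.5,0,-1],[0,0,0,0,-1.5,0,-1],[0,0,0,0,-1.5,0,-1]]' 40;python3 -m handwheel '[[0,0,0,0,-1.5,0,-1],[0,0,0,0,-1.5,0,-1],[0,0,0,0,-1.5,0,-1],[0,0,0,0,-1.5,0,-1]]' 40;python3 -m handwheel '[[0,0,0,0,-1.5,0,-1],[0,0,0,0,-1.5,0,-1],[0,0,0,0,-1.5,0,-1],[0,0,0,0,-1.5,0,-1],[0,0,0,0,-1.5,0,-1],[0,0,0,0,-1.5,0,-1]]' 40
```

```text
t: 15.1
tcp_pos: [0.5576, -0.0417, 0.056]
ee_rot: [[0.0, 0.097, -0.995], [-0.0, -0.995, -0.097], [-1.0, 0.0, -0.0]]
ft_force: [0.4, -5.0, 5.0]
finger_gap: 0.0153
t: 15.5
tcp_pos: [0.557, -0.0357, 0.056]
ee_rot: [[0.0, 0.097, -0.995], [-0.0, -0.995, -0.097], [-1.0, 0.0, -0.0]]
ft_force: [1.1, -6.2, 7.5]
finger_gap: 0.0153
t: 16.1
tcp_pos: [0.5562, -0.0267, 0.0559]
ee_rot: [[0.0, 0.097, -0.995], [-0.0, -0.995, -0.097], [-1.0, 0.0, -0.0]]
ft_force: [1.4, -4.9, 9.9]
finger_gap: 0.0149
```

```bash
python3 -m handwheel '[[0,0,0,-0.5,-1.5,0,-1],[0,0,0,0,-2,0,-1],[0,0,0,0,-2,0,-1],[0,0,0,0,-2,0,-1],[0,0,0,0,-2,0,-1],[0,0,0,0,-2,0,-1]]' 40;python3 -m handwheel '[[0,0,0,0,-2,0,-1],[0,0,0,0,-2,0,-1],[0,0,0,0,-2,0,-1],[0,0,0,0,-2,0,-1],[0,0,0,0,-2,0,-1],[0,0,0,0,-2,0,-1]]' 40;python3 -m handwheel '[[0,0,0,0,-2,0,-1],[0,0,0,0,-2,0,-1],[0,0,0,0,-2,0,-1],[0,0,0,0,-2,0,-1],[0,0,0,0,-2,0,-1],[0,0,0,0,-2,0,-1]]' 40
```

```text
t: 16.7
tcp_pos: [0.5545, -0.0149, 0.0559]
ee_rot: [[-0.001, 0.097, -0.995], [0.0, -0.995, -0.097], [-1.0, -0.0, 0.001]]
ft_force: [1.0, -2.9, 2.1]
finger_gap: 0.0152
t: 17.3
tcp_pos: [0.5534, -0.0029, 0.056]
ee_rot: [[-0.001, 0.097, -0.995], [0.0, -0.995, -0.097], [-1.0, -0.001, 0.001]]
ft_force: [0.8, -1.5, -0.1]
finger_gap: 0.0152
t: 17.9
tcp_pos: [0.5522, 0.009, 0.056]
ee_rot: [[-0.001, 0.097, -0.995], [0.0, -0.995, -0.097], [-1.0, -0.0, 0.001]]
ft_force: [-0.3, -0.8, -3.1]
finger_gap: 0.0152
```

```bash
python3 -m handwheel '[[0,0,0,0.3,-2,0,-1],[0,0,0,0.2,-2,0,-1],[0,0,0,0,-2,0,-1],[0,0,0,0,-2,0,-1],[0,0,0,0,-2,0,-1],[0,0,0,0,-2,0,-1]]' 40;python3 -m handwheel '[[0,0,0,0,-2,0,-1],[0,0,0,0,-2,0,-1],[0,0,0,0,-2,0,-1],[0,0,0,0,-2,0,-1],[0,0,0,0,-2,0,-1],[0,0,0,0,-2,0,-1]]' 40;python3 -m handwheel '[[0,0,0,0,-2,0,-1],[0,0,0,0,-2,0,-1],[0,0,0,0,-2,0,-1],[0,0,0,0,-2,0,-1],[0,0,0,0,-2,0,-1],[0,0,0,0,-2,0,-1]]' 40
```

```text
t: 18.5
tcp_pos: [0.5515, 0.0206, 0.0559]
ee_rot: [[0.0, 0.097, -0.995], [-0.0, -0.995, -0.097], [-1.0, 0.0, -0.0]]
ft_force: [0.6, -0.6, -2.2]
finger_gap: 0.0151
t: 19.1
tcp_pos: [0.5503, 0.0326, 0.0559]
ee_rot: [[0.0, 0.097, -0.995], [-0.0, -0.995, -0.097], [-1.0, 0.0, -0.0]]
ft_force: [-0.3, -0.6, 0.1]
finger_gap: 0.0154
t: 19.7
tcp_pos: [0.5489, 0.0447, 0.0557]
ee_rot: [[-0.0, 0.097, -0.995], [0.0, -0.995, -0.097], [-1.0, -0.0, 0.0]]
ft_force: [0.3, -0.7, -1.7]
finger_gap: 0.0156
```

```bash
python3 -m handwheel '[[0,0,0,0.2,-2,0,-1],[0,0,0,0,-2,0,-1],[0,0,0,0,-2,0,-1],[0,0,0,0,-2,0,-1],[0,0,0,0,-2,0,-1],[0,0,0,0,-2,0,-1],[0,0,0,0,-2,0,-1],[0,0,0,0,-2,0,-1],[0,0,0,0,-2,0,-1]]' 40;python3 -m handwheel '[[0,0,0,0,-2,0,-1],[0,0,0,0,-2,0,-1],[0,0,0,0,-2,0,-1],[0,0,0,0,-2,0,-1],[0,0,0,0,-2,0,-1],[0,0,0,0,-2,0,-1],[0,0,0,0,-2,0,-1],[0,0,0,0,-2,0,-1]]' 40;python3 -m handwheel '[[0,0,0,0,-2,0,-1],[0,0,0,0,-2,0,-1],[0,0,0,0,-2,0,-1],[0,0,0,0,-2,0,-1],[0,0,0,0,-2,0,-1],[0,0,0,0,-2,0,-1],[0,0,0,0,-2,0,-1],[0,0,0,0,-2,0,-1]]' 40
```

```text
t: 20.6
tcp_pos: [0.5475, 0.0625, 0.0557]
ee_rot: [[0.0, 0.097, -0.995], [-0.0, -0.995, -0.097], [-1.0, 0.0, -0.0]]
ft_force: [0.8, -1.9, -0.6]
finger_gap: 0.0154
t: 21.4
tcp_pos: [0.5459, 0.0784, 0.0557]
ee_rot: [[0.0, 0.097, -0.995], [-0.0, -0.995, -0.097], [-1.0, 0.0, -0.0]]
ft_force: [-0.2, -0.8, -0.6]
finger_gap: 0.0154
t: 22.2
tcp_pos: [0.5443, 0.0944, 0.0556]
ee_rot: [[0.0, 0.097, -0.995], [-0.0, -0.995, -0.097], [-1.0, 0.0, -0.0]]
ft_force: [0.2, -2.4, -0.1]
finger_gap: 0.0152
```

```bash
python3 -m handwheel '[[0,0,0,0,-2,0,-1],[0,0,0,0,-2,0,-1],[0,0,0,0,-2,0,-1],[0,0,0,0,-2,0,-1],[0,0,0,0,-2,0,-1],[0,0,0,0,-2,0,-1],[0,0,0,0,-2,0,-1],[0,0,0,0,-2,0,-1]]' 40;python3 -m handwheel '[[0,0,0,0.2,-1,0,-1],[0,0,0,0.1,-1,0,-1],[0,0,0,0,-1,0,-1]]' 40;python3 -m handwheel '[[0,0,0,0.1,-1,0,-1],[0,0,0,0.1,-1,0,-1],[0,0,0,0,-1,0,-1]]' 40
```

```text
t: 23.0
tcp_pos: [0.5427, 0.1103, 0.0556]
ee_rot: [[-0.0, 0.097, -0.995], [0.0, -0.995, -0.097], [-1.0, -0.0, 0.0]]
ft_force: [-0.1, -1.5, -0.1]
finger_gap: 0.0155
t: 23.3
tcp_pos: [0.5427, 0.113, 0.0555]
ee_rot: [[0.0, 0.097, -0.995], [-0.0, -0.995, -0.097], [-1.0, 0.0, -0.0]]
ft_force: [0.1, -2.4, 1.4]
finger_gap: 0.015
t: 23.6
tcp_pos: [0.5425, 0.1161, 0.0553]
ee_rot: [[0.001, 0.097, -0.995], [0.0, -0.995, -0.097], [-1.0, 0.0, -0.001]]
ft_force: [1.5, -0.6, -0.3]
finger_gap: 0.0152
```

```bash
python3 -m handwheel '[[0,0,0,0.2,-1,0,-1],[0,0,0,0,0,0,-1]]' 40;python3 -m handwheel '[[0,0,0,0.2,-1,0,-1],[0,0,0,0,0,0,-1]]' 40
```

```text
t: 23.8
tcp_pos: [0.5407, 0.1179, 0.0537]
ee_rot: [[-0.003, 0.097, -0.995], [0.001, -0.995, -0.097], [-1.0, -0.001, 0.003]]
ft_force: [1.2, -0.4, -2.8]
finger_gap: 0.0152
t: 24.0
tcp_pos: [0.5414, 0.1185, 0.0541]
ee_rot: [[-0.001, 0.097, -0.995], [0.0, -0.995, -0.097], [-1.0, -0.001, 0.001]]
ft_force: [-0.3, -0.8, -2.8]
finger_gap: 0.0153
```

The support is gone (fz back to its free value) and z has dropped, so the cover is over the seat. I'll lower it slowly.

```bash
python3 -m handwheel '[[0,0,0,0.6,0,0,-1],[0,0,0,0.6,0,0,-1],[0,0,0,0,0,0,-1]]' 40;python3 -m handwheel '[[0,0,0,0.6,0,0,-1],[0,0,0,0.6,0,0,-1],[0,0,0,0,0,0,-1]]' 40;python3 -m handwheel '[[0,0,0,0.6,0,0,-1],[0,0,0,0.4,0,0,-1],[0,0,0,0,0,0,-1]]' 40
```

```text
t: 24.3
tcp_pos: [0.5418, 0.1181, 0.0534]
ee_rot: [[-0.0, 0.097, -0.995], [0.0, -0.995, -0.097], [-1.0, -0.0, 0.0]]
ft_force: [0.0, -0.4, -2.9]
finger_gap: 0.0151
t: 24.6
tcp_pos: [0.5419, 0.1181, 0.0522]
ee_rot: [[-0.0, 0.097, -0.995], [0.0, -0.995, -0.097], [-1.0, -0.0, 0.0]]
ft_force: [0.2, -0.5, -3.2]
finger_gap: 0.0149
t: 24.9
tcp_pos: [0.5419, 0.1181, 0.0512]
ee_rot: [[-0.0, 0.097, -0.995], [-0.0, -0.995, -0.097], [-1.0, -0.0, 0.0]]
ft_force: [0.2, -0.5, -3.2]
finger_gap: 0.0153
```

```bash
python3 -m handwheel '[[0,0,0,0.5,0,0,-1],[0,0,0,0.4,0,0,-1],[0,0,0,0,0,0,-1]]' 40;python3 -m handwheel '[[0,0,0,0.4,0,0,-1],[0,0,0,0,0,0,-1]]' 40;python3 -m handwheel '[[0,0,0,0.4,0,0,-1],[0,0,0,0,0,0,-1]]' 40
```

```text
t: 25.2
tcp_pos: [0.5419, 0.1181, 0.0503]
ee_rot: [[-0.0, 0.097, -0.995], [-0.0, -0.995, -0.097], [-1.0, 0.0, 0.0]]
ft_force: [0.1, -0.2, -2.8]
finger_gap: 0.0154
t: 25.4
tcp_pos: [0.542, 0.1181, 0.05]
ee_rot: [[0.0, 0.097, -0.995], [0.0, -0.995, -0.097], [-1.0, -0.0, -0.0]]
ft_force: [0.3, -0.1, -2.7]
finger_gap: 0.0151
t: 25.6
tcp_pos: [0.542, 0.1181, 0.05]
ee_rot: [[-0.0, 0.097, -0.995], [-0.0, -0.995, -0.097], [-1.0, 0.0, 0.0]]
ft_force: [-2.0, -0.5, -0.1]
finger_gap: 0.0153
```

Floor contact at z = 0.050, exactly 6 mm below the deck. Releasing, then lifting clear.

```bash
python3 -m handwheel '[[0,0,0,0,0,0,-1],[0,0,0,0,0,0,-1],[0,0,0,0,0,0,0],[0,0,0,0,0,0,0],[0,0,0,0,0,0,0],[0,0,0,0,0,0,0],[0,0,0,0,0,0,0],[0,0,0,-2,0,0,0],[0,0,0,-4,0,0,0],[0,0,0,-8,0,0,0],[0,0,0,-15,0,0,0],[0,0,0,-20,0,0,0],[0,0,0,-25,0,0,0],[0,0,0,-25,0,0,0],[0,0,0,-25,0,0,0],[0,0,0,-20,0,0,0],[0,0,0,0,0,0,0],[0,0,0,0,0,0,0]]' 40; python3 - <<'E'
from h import *
cv2.imwrite('pics/f1.png',cv2.resize(get_image('scene')[120:260,230:400][:,:,::-1],None,fx=4,fy=4))
print(proj('scene',[[.542,.118,.111]]))
E
```

```text
t: 27.4
tcp_pos: [0.5422, 0.1181, 0.1942]
ee_rot: [[0.001, 0.097, -0.995], [-0.0, -0.995, -0.097], [-1.0, 0.0, -0.001]]
ft_force: [-0.5, 0.2, 0.2]
finger_gap: 0.043
[[268.90750604 178.08009921]]
```

View pics/f1.png

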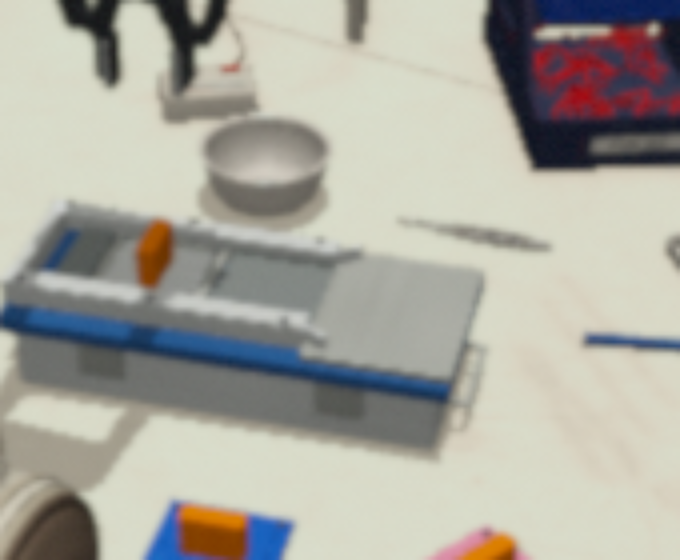

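The cover lies flat in the seat (handle at crop (153,250)). The gripper is clear, and the bowl, marker and tweezers haven't moved.

```bash
python3 -c "
from cell import *
print(finish_job())"
```

```text
the job is handed in; nothing more can be done
None
```

The cover is in the seat and released, and the job is handed in at about 27 s; no verdict was reported.

**What I did:** I picked the bare steel cover by its handle and set it on the entry deck with about 5 N. I then slid it under the lips at 15–20 mm/s. It dropped at about 69 mm along the container's y, where the pictures had put the window. I lowered it to the lid floor, let go and lifted clear.

**Last checks:**
- **Height:** the cover touched the floor 6 mm below deck height, as a fully seated cover should.
- **Final picture:** it shows the cover flat with its handle upright, and the bowl, marker and tweezers unmoved.
- **Robot clear:** the gripper was well above the container, and the force reading was back near zero.
- **Forces:** the readings between moves showed at most about 13 N on the container, against the 60 N limit. I did not see peaks within a move.

**What disagreed:** the fingertips were really about 33 mm higher than the reported TCP height, so my first grasp closed in the air above the handle. I corrected this from the camera and relied on relative moves and contact force from then on. The force on the deck also drifted during the slide, so I trimmed the height several times.

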